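Open the label printer for a new roll

ROBOT

A 6-joint arm with a two-finger parallel gripper is mounted at the origin on a cart in front of the work surface, level with it; the furniture and walls round the work are solid. World frame = base frame: x ahead of the robot, y to its left, z up, the work surface at z = 0. Lengths are in m, angles in rad, forces in N, time in s.
With the tool pointing down it reaches from about 0.325 to 0.9 m from the base axis. Payload 6.1 kg.
Tool frame: the origin (TCP) lies midway between the tips of the shut fingers; the grasp point (between the pads) lies 19 mm behind it; z points along the fingers, y is the line along which they close (so a half turn about z gives the same grasp; the last joint's range is limited). The gripper opens to 87 mm and grips with 3 to 60 N. Pads are 19 mm wide; open, the fingers measure 117 mm over their backs; the gripper's body (75 mm by 190 mm) begins 51 mm behind the grasp point.
Start: joints at [1.022, 0.22, 1.526, -0, 1.395, -0.126], TCP at [0.256, 0.57, 0.223] pointing down, gripper open.
Joint ranges: [-2.98, 2.98], [-0.91, 2.08], [0.09, 2.57], [-1.24, 4.39], [0.2, 2.65], [-2.68, 2.68]. Speed limits (rad/s): [2.57, 2.57, 3.01, 3.14, 3.14, 3.14].

INTERFACE

Orientations are given as a unit quaternion [w, x, y, z].
In Python, from rig import arm, eyes, boxes_of, masks_of gives the robot as it stands.
- The arm moves only by the tool step_arm, never from a script. Its argument "plan" is a list of rows, each an object of numbers: "dx", "dy", "dz": the shift along the tool's x, y, z in units of 200 mm (1.0 is 200 mm); "ax", "ay", "az": the turn, a rotation vector about the tool's x, y, z in units of 180 degrees (1.0 is 180 degrees); "grip": the opening, from -1 (shut) to 1 (fully open), so that 0 is half open. In form: [{"dx": .., "dy": .., "dz": .., "ax": .., "ay": .., "az": .., "grip": ..}, ...]. A call has 1 to 12 rows; each row shifts and turns the commanded pose from where the row before left it, along the tool's axes as they then stand; what a row does not reach is not made up. A row lasts 1/8 s, in which the tool goes at most 62.5 mm and 10.7 degrees, less where a joint would pass 70% of its speed; a pose out of reach is approached as far as the arm can. A call with a number of a shift or a turn outside -1 to 1 is refused whole. A call with a gripper value outside its range is refused whole. The fingers move at their own pace and stop on an object; "grip_force" is the grip in N (left out, the last holds). Time passes only in rows, so rows that do not move let the fingers close. It gives the time, the measured TCP pose, the force, the opening and the grip force at its end, in the units of the state.
- arm.get_state(): the state, without advancing time (a new reading comes with each control period).
- eyes.read_camera(name): name is "side" or "top"; returns a dict with "frame" (384x512x3 uint8, red, green, blue), "fov_y" (degrees; the focal length in pixels is half the picture's height over the tangent of half this angle, whatever the lens; pixels are square), "cx", "cy" (the principal point, pixels), "R" (3x3) and "t" (3): a world point X has camera coordinates R X + t. Camera axes: x right, y down, z forward; pixel columns grow to the right and rows downward; lengths in m; the calibration is good to about 2 mm. A picture is of the moment at which its call begins. There is no depth.
- arm.close_job(): hands the job in; it is judged then, once.
Trained networks look in a picture, given as the dict that the camera call returned (one of the last four; its "shot" number tells which), for a name from the list of things; names that differ only in an ending like _2 or _b are one class to them, and where a whole thing is asked for, a point or a joint stands for the part that bears it (a point fixed in the world has none). Each returns a list of dicts, best first, with "p" (0 to 1); they miss things now and then, are a little off and sometimes report something else, mostly with a low value. They report only what shows in the picture. A call takes as long as a camera call.
- boxes_of(picture, label): "centre" ([column, row] in pixels, amid what is visible of it).
- masks_of(picture, label): "pixels" (384x512 bool, what is visible of it) and "centre" ([column, row] in pixels, amid what is visible of it).
The state is a dict: "t": time; "q": joint angles; "qvel": joint speeds; "joint_torque": joint torques, N m; "tool_pos": TCP position; "eef_rot": TCP orientation; "force": force on the tool from outside, world axes, zero at the start; "moment": the same for the moment, N m; "grip_width": finger opening in m; "grip_force": force on a finger pad.
Only numpy, scipy, OpenCV 4.12 (cv2) and the standard library are available. Lean on these libraries where they do the work, as an engineer would, in place of code of your own. Each camera call takes 0.05 s, during which the arm holds its last target. There are 200 camera calls.

TASK

The label printer has run out: open it for the new roll. Press the green release key on its right-hand strip until the lid springs ajar, then put the fingertips under the lip at the front of the lid and swing it up and right over, past its balance point, so that it lies back and stays open by itself. Only press and push gently with the fingertips: grip and lift nothing, do not throw the lid over or shove the printer, and leave the paper roll and the other things on the desk where they are.

Things in the scene. Friction and masses are not known exactly. Their poses are not given: they have to be found in the camera images.
- printer: Desktop label printer, 1.7 kg, loose on rubber feet, 170 x 170 mm, 94 mm high with the lid shut. Origin: centre of its underside; x from its front (towards the robot) to its rear, y to its left, z up. Dark body; light grey lid over y = -32 to 84 mm; dark control strip along its right side, y = -85 to -35 mm, 84 mm high. Front wall under the lid at x = -85 mm, 62 mm high.
- release (a joint): Travel in m of the green release key: 0 up, 0.005 fully down; a spring returns it. 1.5 N to start, 4.5 N to bottom. At about 0.003 it has drawn the bolt and a sprung pin lifts the lid ajar in some 0.4 s. Until then the lid cannot be opened.
- release_top (a point): Centre of the top face of the green key (42 mm along the printer's x, 28 mm along its y), 94 mm above the desk and 10 mm proud of the control strip when up; at x = -45, y = -61 mm in the printer's frame. The lid's right side is 29 mm to its left.
- lid (a joint): Angle in rad of the lid about its rear hinge: 0 shut and latched, about 0.3 sprung ajar, about 1.43 in balance, 1.85 fully open on its stop, leaning backwards. Beyond balance it falls on to the stop by its own weight, short of it back to ajar. Lid 0.13 kg, lightly damped; about 1 N lifts it at the lip.
- lid_lip (a point): Middle of the lower front edge of the lid's lip, which is 62 mm wide along y, 5 mm thick and juts 15 mm out in front of lid and body. The underside of lip and lid is one flat plane through the hinge axis, closed for 60 mm back from this edge. The edge is 66 mm above the desk when shut, about 118 mm when ajar.
- lid_hinge (a point): Middle of the lid's hinge axis, which runs along the printer's y; 66 mm above the desk, at x = +78, y = +26 mm in the printer's frame, 178 mm from the lip's edge.
- spare_roll: New roll of labels, white with a brown core, 60 mm across and 60 mm high, standing on end to the left of the printer. Origin at the centre of its underside. To be left alone.
- stapler: Red and black stapler, 34 x 135 x 46 mm, at the left. Bystander.
- notebook: Brown notebook, 210 x 150 x 14 mm, at the front left. Bystander.
- eraser: Blue and white eraser, 18 x 43 x 12 mm, at the front left. Bystander.
- measuring_tape: Black tape measure, 26 x 72 x 56 mm, at the front right. Bystander.

How it is judged:
By the outcome, as a careful person would: the job done as asked, in the order asked, and still so for the second after the job is handed in, with the robot touching nothing.
It also fails if it takes over 54 s, if anything falls off the work surface, if the arm or the gripper's body presses on something with over 40 N, if the wrist force passes 120 N, or if a joint passes its speed limit or range.

## Working session

There is one attempt and no reset: what is moved stays moved. The work goes in short steps, Python scripts to look and compute and a tool call to move; the robot and the scene stay as the last step left them, time stands still between calls to the robot, and variables do not carry over. Pictures are saved under pics/ and viewed, at most 10 in all, crops included, and the job is handed in when it is done.

Besides the shell and the picture viewer there is one more tool, called after ">>>" as name([rows], argument=value, ...), one row to a line, values as JSON. step_arm: Moves the arm, as the interface text tells. Shifts and turns lie within -1 to 1; 1 stands for 200 mm of shift or 180 degrees of turn. Its arguments: {"type":"object","properties":{"plan":{"type":"array"},"grip_force":{"type":"number"}},"required":["plan"]}

```bash
mkdir -p pics; cat > h.py <<'E'
import numpy as np, cv2
from rig import arm, eyes, boxes_of, masks_of
def f(p): return p["frame"].shape[0]/2/np.tan(np.radians(p["fov_y"])/2)
def ray(p,uv):
    R=np.array(p["R"]);t=np.array(p["t"])
    d=R.T@np.array([(uv[0]-p["cx"])/f(p),(uv[1]-p["cy"])/f(p),1]); return -R.T@t,d
def atz(p,uv,z):
    c,d=ray(p,uv); return c+d*(z-c[2])/d[2]
def proj(p,X):
    x=np.array(p["R"])@np.array(X)+np.array(p["t"]); return np.array([p["cx"],p["cy"]])+f(p)*x[:2]/x[2]
E
python3 - <<'E'
from h import *
np.set_printoptions(precision=3,suppress=True)
for n in("top","side"):
    p=eyes.read_camera(n); cv2.imwrite(f"pics/{n}0.png",p["frame"][:,:,::-1])
    print(n,-np.array(p["R"]).T@np.array(p["t"]),p["fov_y"],p["cx"],p["cy"])
    for l,z in(("release_top",.094),("lid_lip",.07),("lid",.09),("printer",.09),("spare_roll",.06),("measuring_tape",.05),("stapler",.04)):
        for b in boxes_of(p,l)[:2]: print(l,round(b["p"],2),np.array(b["centre"]),atz(p,b["centre"],z))
        
    for m in masks_of(p,"release_top")[:1]:
        print("key mask",m["p"],m["pixels"].sum(),m["centre"])
print(arm.get_state())
E
```

```text
top [0.273 0.012 1.038] 50.446454039207154 258.29410571683724 189.44677892780135
release_top 0.77 [286.1 202.3] [ 0.506 -0.003  0.094]
lid_lip 0.84 [265.7 167. ] [0.589 0.066 0.07 ]
lid 0.68 [268.  166.5] [0.585 0.06  0.09 ]
lid 0.22 [278.3 176.7] [0.565 0.03  0.09 ]
printer 0.85 [279.7 176.2] [0.567 0.027 0.09 ]
spare_roll 0.86 [239.3 142.1] [0.641 0.148 0.06 ]
measuring_tape 0.87 [357.2 272.1] [ 0.391 -0.206  0.05 ]
stapler 0.92 [166.3 123.9] [0.652 0.351 0.04 ]
key mask 0.6 171 [288.4, 201.8]
side [ 0.054 -0.683  0.398] 51.51163885603445 249.32695667280146 193.77306454882506
release_top 0.63 [258.8 193.3] [0.508 0.001 0.094]
lid_lip 0.6 [270.2 182.9] [0.61  0.101 0.07 ]
lid 0.92 [270.1 185.4] [0.566 0.039 0.09 ]
printer 0.68 [276.7 202.7] [ 0.513 -0.059  0.09 ]
measuring_tape 0.76 [268.9 277.2] [ 0.371 -0.231  0.05 ]
stapler 0.6 [235.  171.9] [0.635 0.321 0.04 ]
key mask 0.54 129 [259.5, 193.5]
{'t': 0.9, 'q': array([ 1.022,  0.22 ,  1.526,  0.   ,  1.395, -0.126]), 'qvel': array([ 0.001, -0.   ,  0.003, -0.001, -0.001, -0.001]), 'joint_torque': array([  0.001, -49.454, -38.772,   0.07 ,   0.046,   0.   ]), 'tool_pos': array([0.256, 0.57 , 0.223]), 'eef_rot': array([0.   , 0.21 , 0.978, 0.   ]), 'force': array([-0.556,  0.307, -0.001]), 'moment': array([-0.01 , -0.026,  0.016]), 'grip_force': 0.0, 'grip_width': 0.08702482019184486}
```

View pics/top0.png

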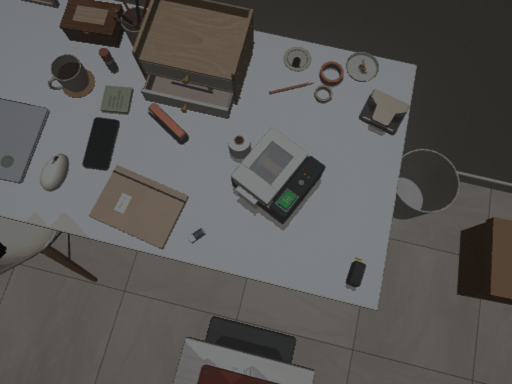

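View pics/side0.png

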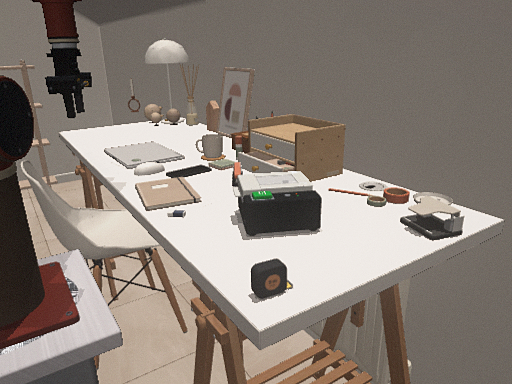

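The top view shows the printer at about (278,176), turned clockwise: lip at the lower left (247,196), green key near (287,201). The side view agrees, with the key at (262,194). Next I fit the printer's pose.

```bash
cat > fit.py <<'E'
from h import *
from scipy.optimize import minimize
np.set_printoptions(precision=4,suppress=True)
obs=[];key=[]
for n in("top","side"):
    p=eyes.read_camera(n)
    m=masks_of(p,"printer"); print(n,[(round(a["p"],2),a["pixels"].sum()) for a in m])
    obs.append((p,m[0]["pixels"]))
    h=cv2.cvtColor(p["frame"],cv2.COLOR_RGB2HSV); g=cv2.inRange(h,(45,110,40),(80,255,255))
    b=proj(p,[.506,-.003,.094]).astype(int); w=np.zeros_like(g); w[b[1]-20:b[1]+20,b[0]-20:b[0]+20]=1; g=g*w
    ys,xs=np.nonzero(g); key.append((xs.mean(),ys.mean())); print("green",len(xs),key[-1],atz(p,key[-1],.094))
def W(x,pts):
    c,s=np.cos(x[2]),np.sin(x[2]); pts=np.array(pts,float)
    return np.c_[x[0]+c*pts[:,0]-s*pts[:,1],x[1]+s*pts[:,0]+c*pts[:,1],pts[:,2]]
def box(x0,x1,y0,y1,z0,z1): return [(a,b,c) for a in(x0,x1) for b in(y0,y1) for c in(z0,z1)]
parts=[box(-.085,.085,-.085,.085,0,.062),box(-.085,.085,-.085,-.035,0,.084),box(-.085,.085,-.032,.084,.062,.094),box(-.1,-.085,-.005,.057,.066,.071)]
def cost(x):
    e=0
    for (p,m),k in zip(obs,key):
        im=np.zeros((384*4,512*4),np.uint8)
        for q in parts:
            uv=np.array([proj(p,X) for X in W(x,q)])
            cv2.fillConvexPoly(im,cv2.convexHull(np.round(uv*4+1.5).astype(np.int32)),255)
        im=cv2.resize(im,(512,384),interpolation=cv2.INTER_AREA)/255.
        e+=np.abs(im-m).sum()/m.sum()
        e+=.01*np.sum((proj(p,W(x,[(-.045,-.061,.092)])[0])-k)**2)
    return e
best=None
for y in(-.4,-.6,-.8,-1.0):
    r=minimize(cost,[.567,.027,y],method="Nelder-Mead",options=dict(initial_simplex=[[.567,.027,y],[.58,.027,y],[.567,.04,y],[.567,.027,y+.15]],xatol=1e-4,fatol=1e-4))
    print(r.x,r.fun)
    if best is None or r.fun<best.fun: best=r
x=best.x
for nm,q in dict(key=(-.045,-.061,.094),lip=(-.1,.026,.066),hinge=(.078,.026,.066)).items(): print(nm,W(x,[q])[0],*[proj(p,W(x,[q])[0]) for p,_ in obs])
p=obs[0][0]; im=cv2.resize(p["frame"][120:250,190:370],None,fx=4,fy=4,interpolation=cv2.INTER_CUBIC)[:,:,::-1].copy()
for q in parts+[box(-.066,-.024,-.075,-.047,.094,.094)]:
    uv=np.array([proj(p,X) for X in W(x,q)]); cv2.polylines(im,[cv2.convexHull(np.round((uv-[190,120]+.5)*4).astype(np.int32))],True,(0,0,255),1)
cv2.imwrite("pics/fit.png",im)
E
python3 fit.py
```

```text
top [(0.67, np.int64(5113))]
green 152 (np.float64(286.6513157894737), np.float64(199.39473684210526)) [ 0.5137 -0.0026  0.094 ]
side [(0.78, np.int64(4632))]
green 126 (np.float64(261.5079365079365), np.float64(194.9126984126984)) [ 0.5074 -0.0108  0.094 ]
[ 0.5802  0.0338 -0.4377] 0.1487546108073216
[ 0.5803  0.0335 -0.4409] 0.15081170605639568
[ 0.5804  0.0344 -0.431 ] 0.1498328634646806
[ 0.5807  0.0339 -0.4388] 0.15120227630013164
key [ 0.5136 -0.0024  0.094 ] [286.5664 199.4155] [261.6719 193.2417]
lip [0.5006 0.0997 0.066 ] [244.0404 197.4612] [233.505  193.3567]
hinge [0.6618 0.0243 0.066 ] [288.3607 144.6322] [305.4685 188.5339]
```

View pics/fit.png

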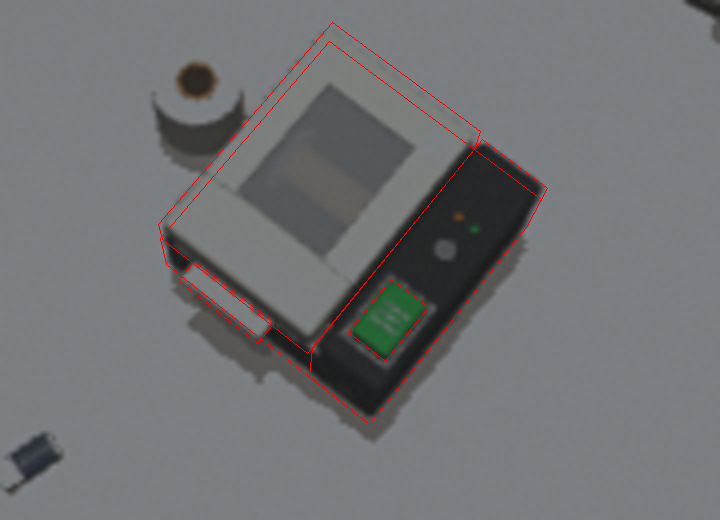

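The overlay matches the lid, lip and key outline to about 1–2 mm. The key is at (0.514,-0.002) and the printer's yaw is -0.438. Next I plan the approach with the gripper turned 90° so its body stays clear of the lid.

```bash
cat > plan.py <<'E'
from h import *
from scipy.spatial.transform import Rotation as Ro
import json
P=np.array([.5803,.0338,-.4377]); c,s=np.cos(P[2]),np.sin(P[2])
def w(q): return np.array([P[0]+c*q[0]-s*q[1],P[1]+s*q[0]+c*q[1],q[2]])
def loc(X): d=np.array(X)-[P[0],P[1],0]; return np.array([c*d[0]+s*d[1],-s*d[0]+c*d[1],d[2]])
def rot(tilt,yaw=0):  # tilt deg from down towards printer +x; yaw deg about tool z
    B=np.c_[[-c,-s,0],[-s,c,0],[0,0,-1]]
    return Ro.from_matrix(B)*Ro.from_euler('z',yaw,degrees=True)*Ro.from_euler('y',-tilt,degrees=True)
def now():
    st=arm.get_state(); q=st["eef_rot"]; return np.array(st["tool_pos"]),Ro.from_quat([q[1],q[2],q[3],q[0]])
def rows(wps,n,p0=None,R0=None,grip=-1):
    """wps: list of (pos,R), n rows to each"""
    if p0 is None: p0,R0=now()
    out=[]
    for (X,R),k in zip(wps,n):
        rv=(R0.inv()*R).as_rotvec()
        ps,Rs=p0,R0
        for i in range(1,k+1):
            pt=ps+(np.array(X)-ps)*i/k; Rt=Rs*Ro.from_rotvec(rv*i/k)
            d=R0.inv().apply(pt-p0)/.2; a=(R0.inv()*Rt).as_rotvec()/np.pi
            r={k2:round(float(v),4) for k2,v in zip(("dx","dy","dz","ax","ay","az"),[*d,*a]) if abs(v)>5e-4}; r["grip"]=grip
            out.append(r); p0=p0+R0.apply([r.get(k2,0)*.2 for k2 in("dx","dy","dz")]); R0=R0*Ro.from_rotvec([np.pi*r.get(k2,0) for k2 in("ax","ay","az")])
    print(json.dumps(out).replace('"',"'")); return p0,R0
E
python3 - <<'E'
from plan import *
rows([(w((-.045,-.063,.15)),rot(0,90))],[12])
E
```

```text
[{'dx': -0.1956, 'dy': -0.1743, 'dz': 0.0302, 'az': 0.0421, 'grip': -1}, {'dx': -0.2169, 'dy': -0.1471, 'dz': 0.0303, 'az': 0.042, 'grip': -1}, {'dx': -0.2343, 'dy': -0.1172, 'dz': 0.0302, 'az': 0.0421, 'grip': -1}, {'dx': -0.2477, 'dy': -0.0853, 'dz': 0.0302, 'az': 0.042, 'grip': -1}, {'dx': -0.2568, 'dy': -0.0519, 'dz': 0.0302, 'az': 0.0421, 'grip': -1}, {'dx': -0.2614, 'dy': -0.0176, 'dz': 0.0303, 'az': 0.0421, 'grip': -1}, {'dx': -0.2615, 'dy': 0.017, 'dz': 0.0302, 'az': 0.042, 'grip': -1}, {'dx': -0.2569, 'dy': 0.0512, 'dz': 0.0302, 'az': 0.0421, 'grip': -1}, {'dx': -0.2479, 'dy': 0.0847, 'dz': 0.0303, 'az': 0.0421, 'grip': -1}, {'dx': -0.2347, 'dy': 0.1167, 'dz': 0.0302, 'az': 0.042, 'grip': -1}, {'dx': -0.2172, 'dy': 0.1464, 'dz': 0.0302, 'az': 0.0421, 'grip': -1}, {'dx': -0.196, 'dy': 0.1739, 'dz': 0.0302, 'az': 0.042, 'grip': -1}]
```

>>> step_arm([
  {"dx": -0.196,"dy": -0.174,"dz": 0.03,"az": 0.042,"grip": -1},
  {"dx": -0.217,"dy": -0.147,"dz": 0.03,"az": 0.042,"grip": -1},
  {"dx": -0.234,"dy": -0.117,"dz": 0.03,"az": 0.042,"grip": -1},
  {"dx": -0.248,"dy": -0.085,"dz": 0.03,"az": 0.042,"grip": -1},
  {"dx": -0.257,"dy": -0.052,"dz": 0.03,"az": 0.042,"grip": -1},
  {"dx": -0.261,"dy": -0.018,"dz": 0.03,"az": 0.042,"grip": -1},
  {"dx": -0.261,"dy": 0.017,"dz": 0.03,"az": 0.042,"grip": -1},
  {"dx": -0.257,"dy": 0.051,"dz": 0.03,"az": 0.042,"grip": -1},
  {"dx": -0.248,"dy": 0.085,"dz": 0.03,"az": 0.042,"grip": -1},
  {"dx": -0.235,"dy": 0.117,"dz": 0.03,"az": 0.042,"grip": -1},
  {"dx": -0.217,"dy": 0.146,"dz": 0.03,"az": 0.042,"grip": -1},
  {"dx": -0.196,"dy": 0.174,"dz": 0.03,"az": 0.042,"grip": -1},
])

```text
schema error: expected keys dx, dy, dz, ax, ay, az, grip
```

>>> step_arm([
  {"grip": -1},
  {"grip": -1},
])

```text
schema error: expected keys dx, dy, dz, ax, ay, az, grip
```

```bash
python3 - <<'E'
from plan import *
p,R=now(); st=arm.get_state()
print(st["t"],p,loc(p),R.as_matrix().round(3).tolist(),st["q"],st["force"],st["grip_width"])
rows([(w((-.045,-.063,.100)),rot(0,90))],[4])
E
```

```text
1.1 [0.25643121 0.56996809 0.22254544] [-0.52059615  0.34834876  0.22254544] [[-0.912, 0.41, 0.0], [0.41, 0.912, 0.0], [-0.0, 0.0, -1.0]] [ 1.02193378e+00  2.20389123e-01  1.52649801e+00 -1.20342504e-05
  1.39469255e+00 -1.26081933e-01] [ 0.66423636 -0.1965648  -0.10689319] 0.08697486149596373
[{'dx': -0.5868, 'dy': -0.523, 'dz': 0.1532, 'az': 0.1262, 'grip': -1}, {'dx': -0.7432, 'dy': -0.2559, 'dz': 0.1532, 'az': 0.1262, 'grip': -1}, {'dx': -0.7843, 'dy': 0.051, 'dz': 0.1532, 'az': 0.1262, 'grip': -1}, {'dx': -0.7038, 'dy': 0.3499, 'dz': 0.1531, 'az': 0.1261, 'grip': -1}]
```

All seven keys are required in every row.

>>> step_arm([
  {"dx": -0.196,"dy": -0.174,"dz": 0.03,"ax": 0,"ay": 0,"az": 0.042,"grip": -1},
  {"dx": -0.217,"dy": -0.147,"dz": 0.03,"ax": 0,"ay": 0,"az": 0.042,"grip": -1},
  {"dx": -0.234,"dy": -0.117,"dz": 0.03,"ax": 0,"ay": 0,"az": 0.042,"grip": -1},
  {"dx": -0.248,"dy": -0.085,"dz": 0.03,"ax": 0,"ay": 0,"az": 0.042,"grip": -1},
  {"dx": -0.257,"dy": -0.052,"dz": 0.03,"ax": 0,"ay": 0,"az": 0.042,"grip": -1},
  {"dx": -0.261,"dy": -0.018,"dz": 0.03,"ax": 0,"ay": 0,"az": 0.042,"grip": -1},
  {"dx": -0.261,"dy": 0.017,"dz": 0.03,"ax": 0,"ay": 0,"az": 0.042,"grip": -1},
  {"dx": -0.257,"dy": 0.051,"dz": 0.03,"ax": 0,"ay": 0,"az": 0.042,"grip": -1},
  {"dx": -0.248,"dy": 0.085,"dz": 0.03,"ax": 0,"ay": 0,"az": 0.042,"grip": -1},
  {"dx": -0.235,"dy": 0.117,"dz": 0.03,"ax": 0,"ay": 0,"az": 0.042,"grip": -1},
  {"dx": -0.217,"dy": 0.146,"dz": 0.03,"ax": 0,"ay": 0,"az": 0.042,"grip": -1},
  {"dx": -0.196,"dy": 0.174,"dz": 0.03,"ax": 0,"ay": 0,"az": 0.042,"grip": -1},
])

```text
t: 2.6
tool_pos: [0.5142, -0.0055, 0.1507]
eef_rot: [0.0, 0.844, 0.536, 0.0]
force: [0.7, 0.5, 1.5]
grip_width: 0.0007
grip_force: 0.0
```

>>> step_arm([
  {"dx": 0,"dy": 0,"dz": 0,"ax": 0,"ay": 0,"az": 0,"grip": -1},
  {"dx": 0,"dy": 0,"dz": 0,"ax": 0,"ay": 0,"az": 0,"grip": -1},
])

```text
t: 2.85
tool_pos: [0.5132, -0.0036, 0.1504]
eef_rot: [-0.0, 0.843, 0.538, -0.0]
force: [-0.2, 0.7, -0.1]
grip_width: 0.0004
grip_force: 0.0
```

```bash
sed -i 's/ if abs(v)>5e-4}/}/; s/round(float(v),4)/round(float(v),3)/' plan.py; python3 - <<'E'
from plan import *
p,R=now(); st=arm.get_state()
print(st["t"],p,loc(p),R.as_matrix().round(3).tolist(),st["q"],st["force"],st["grip_width"])
rows([(w((-.045,-.063,.100)),rot(0,90))],[4])
E
```

```text
2.85 [ 0.51324176 -0.00363419  0.15039904] [-0.04486983 -0.06232836  0.15039904] [[0.422, 0.907, -0.001], [0.907, -0.422, 0.001], [0.0, -0.001, -1.0]] [-1.61130054e-01  1.79683041e-02  1.88786535e+00  4.76310144e-04
  1.23644841e+00  2.73955207e-01] [-0.23107337  0.71263304 -0.06274913] 0.00043883615867223443
[{'dx': -0.001, 'dy': -0.0, 'dz': 0.063, 'ax': -0.0, 'ay': -0.0, 'az': 0.0, 'grip': -1}, {'dx': -0.001, 'dy': -0.0, 'dz': 0.063, 'ax': -0.0, 'ay': -0.0, 'az': 0.0, 'grip': -1}, {'dx': -0.001, 'dy': -0.0, 'dz': 0.063, 'ax': -0.0, 'ay': -0.0, 'az': 0.001, 'grip': -1}, {'dx': -0.0, 'dy': -0.0, 'dz': 0.063, 'ax': -0.0, 'ay': -0.0, 'az': -0.0, 'grip': -1}]
```

>>> step_arm([
  {"dx": 0,"dy": 0,"dz": 0.0625,"ax": 0,"ay": 0,"az": 0,"grip": -1},
  {"dx": 0,"dy": 0,"dz": 0.0625,"ax": 0,"ay": 0,"az": 0,"grip": -1},
  {"dx": 0,"dy": 0,"dz": 0.0625,"ax": 0,"ay": 0,"az": 0,"grip": -1},
  {"dx": 0,"dy": 0,"dz": 0.0625,"ax": 0,"ay": 0,"az": 0,"grip": -1},
  {"dx": 0,"dy": 0,"dz": 0.012,"ax": 0,"ay": 0,"az": 0,"grip": -1},
  {"dx": 0,"dy": 0,"dz": 0.009,"ax": 0,"ay": 0,"az": 0,"grip": -1},
  {"dx": 0,"dy": 0,"dz": 0.009,"ax": 0,"ay": 0,"az": 0,"grip": -1},
  {"dx": 0,"dy": 0,"dz": 0.006,"ax": 0,"ay": 0,"az": 0,"grip": -1},
  {"dx": 0,"dy": 0,"dz": 0.006,"ax": 0,"ay": 0,"az": 0,"grip": -1},
  {"dx": 0,"dy": 0,"dz": 0.006,"ax": 0,"ay": 0,"az": 0,"grip": -1},
  {"dx": 0,"dy": 0,"dz": 0,"ax": 0,"ay": 0,"az": 0,"grip": -1},
  {"dx": 0,"dy": 0,"dz": 0,"ax": 0,"ay": 0,"az": 0,"grip": -1},
])

```text
t: 4.35
tool_pos: [0.514, -0.0039, 0.0913]
eef_rot: [0.0, 0.843, 0.538, 0.0]
force: [0.6, -0.9, 3.4]
grip_width: 0.0001
grip_force: 1.5
```

```bash
python3 - <<'E'
from plan import *
p=eyes.read_camera("side"); im=cv2.resize(p["frame"][110:260,180:380],None,fx=4,fy=4,interpolation=cv2.INTER_CUBIC)
cv2.imwrite("pics/press.png",im[:,:,::-1]); st=arm.get_state(); print(st["t"],st["tool_pos"],st["force"])
E
```

```text
4.4 [ 0.51392163 -0.00392911  0.09123999] [ 1.09349878 -0.72266405  3.26947999]
```

View pics/press.png

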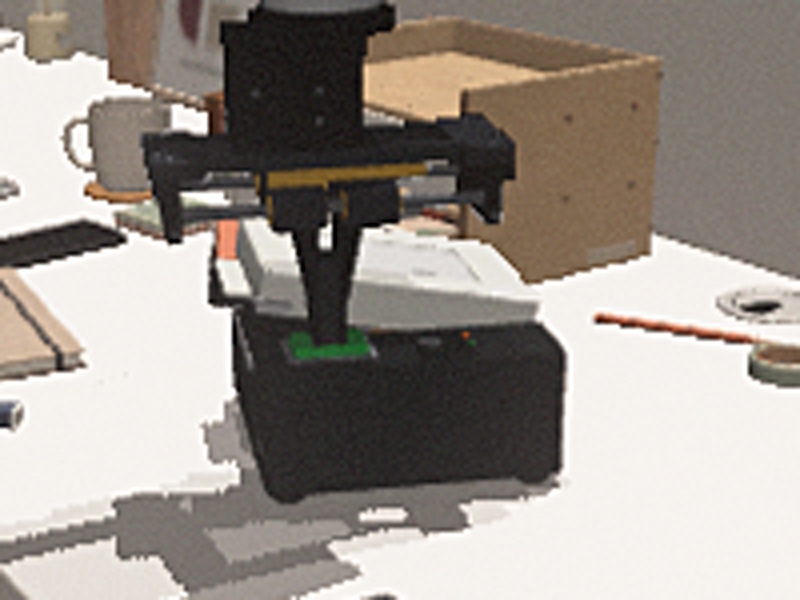

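The lid is visibly ajar, with its edge raised above the strip, and the fingertips are on the key at about (330,345). I'll press slightly deeper to be sure, then retract upwards.

>>> step_arm([
  {"dx": 0,"dy": 0,"dz": 0.005,"ax": 0,"ay": 0,"az": 0,"grip": -1},
  {"dx": 0,"dy": 0,"dz": 0,"ax": 0,"ay": 0,"az": 0,"grip": -1},
  {"dx": 0,"dy": 0,"dz": 0,"ax": 0,"ay": 0,"az": 0,"grip": -1},
  {"dx": 0,"dy": 0,"dz": -0.05,"ax": 0,"ay": 0,"az": 0,"grip": -1},
  {"dx": 0,"dy": 0,"dz": -0.15,"ax": 0,"ay": 0,"az": 0,"grip": -1},
  {"dx": 0,"dy": 0,"dz": -0.2,"ax": 0,"ay": 0,"az": 0,"grip": -1},
  {"dx": 0,"dy": 0,"dz": -0.2,"ax": 0,"ay": 0,"az": 0,"grip": -1},
  {"dx": 0,"dy": 0,"dz": 0,"ax": 0,"ay": 0,"az": 0,"grip": -1},
])

```text
t: 5.4
tool_pos: [0.5153, -0.0039, 0.2138]
eef_rot: [0.002, 0.843, 0.538, 0.002]
force: [1.0, 0.1, -0.4]
grip_width: 0.0005
grip_force: 0.0
```

```bash
python3 - <<'E'
from plan import *
st=arm.get_state(); print(st["t"],st["tool_pos"],st["force"])
p,R=rows([(w((-.19,.026,.21)),rot(0,0))],[10])
rows([(w((-.19,.026,.21)),rot(45,0)),(w((-.19,.026,.10)),rot(45,0))],[6,4],p,R)
E
```

```text
5.4 [ 0.51527905 -0.00390695  0.21380263] [ 0.97904717  0.12789324 -0.36749743]
[{'dx': 0.044, 'dy': -0.073, 'dz': 0.002, 'ax': 0.0, 'ay': 0.0, 'az': -0.05, 'grip': -1}, {'dx': 0.055, 'dy': -0.066, 'dz': 0.001, 'ax': 0.0, 'ay': 0.0, 'az': -0.05, 'grip': -1}, {'dx': 0.065, 'dy': -0.056, 'dz': 0.002, 'ax': 0.0, 'ay': 0.0, 'az': -0.05, 'grip': -1}, {'dx': 0.072, 'dy': -0.046, 'dz': 0.001, 'ax': 0.001, 'ay': 0.001, 'az': -0.05, 'grip': -1}, {'dx': 0.079, 'dy': -0.033, 'dz': 0.002, 'ax': -0.0, 'ay': -0.0, 'az': -0.05, 'grip': -1}, {'dx': 0.083, 'dy': -0.021, 'dz': 0.002, 'ax': 0.0, 'ay': -0.0, 'az': -0.05, 'grip': -1}, {'dx': 0.085, 'dy': -0.008, 'dz': 0.002, 'ax': 0.0, 'ay': -0.0, 'az': -0.049, 'grip': -1}, {'dx': 0.086, 'dy': 0.006, 'dz': 0.002, 'ax': 0.001, 'ay': -0.0, 'az': -0.05, 'grip': -1}, {'dx': 0.083, 'dy': 0.019, 'dz': 0.002, 'ax': -0.0, 'ay': -0.0, 'az': -0.05, 'grip': -1}, {'dx': 0.08, 'dy': 0.032, 'dz': 0.002, 'ax': -0.0, 'ay': 0.0, 'az': -0.05, 'grip': -1}]
[{'dx': -0.0, 'dy': -0.0, 'dz': -0.0, 'ax': -0.0, 'ay': -0.042, 'az': -0.0, 'grip': -1}, {'dx': -0.0, 'dy': -0.0, 'dz': -0.0, 'ax': -0.0, 'ay': -0.041, 'az': -0.0, 'grip': -1}, {'dx': -0.0, 'dy': -0.0, 'dz': -0.0, 'ax': -0.0, 'ay': -0.042, 'az': -0.0, 'grip': -1}, {'dx': -0.0, 'dy': -0.0, 'dz': -0.0, 'ax': -0.0, 'ay': -0.042, 'az': -0.0, 'grip': -1}, {'dx': -0.0, 'dy': -0.0, 'dz': -0.0, 'ax': -0.0, 'ay': -0.041, 'az': -0.0, 'grip': -1}, {'dx': -0.0, 'dy': -0.0, 'dz': -0.0, 'ax': -0.0, 'ay': -0.042, 'az': -0.0, 'grip': -1}, {'dx': 0.097, 'dy': -0.0, 'dz': 0.097, 'ax': -0.0, 'ay': 0.0, 'az': -0.0, 'grip': -1}, {'dx': 0.097, 'dy': -0.0, 'dz': 0.097, 'ax': -0.0, 'ay': 0.0, 'az': -0.0, 'grip': -1}, {'dx': 0.098, 'dy': -0.0, 'dz': 0.098, 'ax': -0.0, 'ay': 0.0, 'az': -0.0, 'grip': -1}, {'dx': 0.097, 'dy': -0.0, 'dz': 0.097, 'ax': -0.0, 'ay': 0.0, 'az': -0.0, 'grip': -1}]
```

>>> step_arm([
  {"dx": 0.044,"dy": -0.073,"dz": 0.002,"ax": 0,"ay": 0,"az": -0.05,"grip": -1},
  {"dx": 0.055,"dy": -0.066,"dz": 0.002,"ax": 0,"ay": 0,"az": -0.05,"grip": -1},
  {"dx": 0.065,"dy": -0.056,"dz": 0.002,"ax": 0,"ay": 0,"az": -0.05,"grip": -1},
  {"dx": 0.072,"dy": -0.046,"dz": 0.002,"ax": 0,"ay": 0,"az": -0.05,"grip": -1},
  {"dx": 0.079,"dy": -0.033,"dz": 0.002,"ax": 0,"ay": 0,"az": -0.05,"grip": -1},
  {"dx": 0.083,"dy": -0.021,"dz": 0.002,"ax": 0,"ay": 0,"az": -0.05,"grip": -1},
  {"dx": 0.085,"dy": -0.008,"dz": 0.002,"ax": 0,"ay": 0,"az": -0.05,"grip": -1},
  {"dx": 0.086,"dy": 0.006,"dz": 0.002,"ax": 0,"ay": 0,"az": -0.05,"grip": -1},
  {"dx": 0.083,"dy": 0.019,"dz": 0.002,"ax": 0,"ay": 0,"az": -0.05,"grip": -1},
  {"dx": 0.08,"dy": 0.032,"dz": 0.002,"ax": 0,"ay": 0,"az": -0.05,"grip": -1},
  {"dx": 0,"dy": 0,"dz": 0,"ax": 0,"ay": 0,"az": 0,"grip": -1},
])

```text
t: 6.78
tool_pos: [0.4159, 0.1384, 0.2047]
eef_rot: [-0.001, 0.216, 0.976, -0.0]
force: [-0.3, 0.2, 0.2]
grip_width: 0.0007
grip_force: 0.0
```

>>> step_arm([
  {"dx": 0,"dy": 0,"dz": 0,"ax": 0,"ay": -0.042,"az": 0,"grip": -1},
  {"dx": 0,"dy": 0,"dz": 0,"ax": 0,"ay": -0.042,"az": 0,"grip": -1},
  {"dx": 0,"dy": 0,"dz": 0,"ax": 0,"ay": -0.042,"az": 0,"grip": -1},
  {"dx": 0,"dy": 0,"dz": 0,"ax": 0,"ay": -0.042,"az": 0,"grip": -1},
  {"dx": 0,"dy": 0,"dz": 0,"ax": 0,"ay": -0.042,"az": 0,"grip": -1},
  {"dx": 0,"dy": 0,"dz": 0,"ax": 0,"ay": -0.042,"az": 0,"grip": -1},
  {"dx": 0,"dy": 0,"dz": 0,"ax": 0,"ay": 0,"az": 0,"grip": -1},
])

```text
t: 7.65
tool_pos: [0.4154, 0.1378, 0.2031]
eef_rot: [0.375, 0.198, 0.902, -0.084]
force: [-0.9, -0.8, -0.5]
grip_width: 0.0006
grip_force: 0.0
```

```bash
python3 - <<'E'
from plan import *
st=arm.get_state(); p,R=now(); print(st["t"],p,loc(p),st["q"],st["force"],"tilt",np.degrees((rot(0).inv()*R).as_rotvec()))
rows([(w((-.19,.026,.10)),rot(45,0)),(w((-.14,.026,.09)),rot(45,0))],[5,3])
for n in("top","side"):
    q=eyes.read_camera(n)
    for l in("lid_lip",):
        for b in boxes_of(q,l)[:1]: print(n,b["p"],b["centre"],proj(q,w((-.092,.026,.118))))
    if n=="top": o=proj(q,w((0,0,.1))).astype(int)
    else: o=np.array([280,190])
    im=cv2.resize(q["frame"][o[1]-75:o[1]+75,o[0]-100:o[0]+100],None,fx=4,fy=4,interpolation=cv2.INTER_CUBIC)[:,:,::-1].copy()
    for y in(-.005,.057): cv2.circle(im,tuple(int(v) for v in (proj(q,w((-.092,y,.118)))-o+[100,75])*4),4,(0,0,255),1)
    cv2.imwrite(f"pics/ajar_{n}.png",im)
E
```

```text
7.65 [0.41539463 0.13778618 0.20311525] [-0.19343488  0.02428693  0.20311525] [ 0.63303636 -0.51383343  2.41030885 -0.83896826  0.99095737 -0.11662862] [-0.93832312 -0.83989632 -0.48580002] tilt [  0.10114841 -45.17665819  -0.26862034]
[{'dx': 0.071, 'dy': 0.002, 'dz': 0.075, 'ax': 0.0, 'ay': 0.0, 'az': 0.0, 'grip': -1}, {'dx': 0.07, 'dy': 0.002, 'dz': 0.075, 'ax': 0.0, 'ay': 0.0, 'az': 0.001, 'grip': -1}, {'dx': 0.071, 'dy': 0.002, 'dz': 0.075, 'ax': 0.0, 'ay': 0.001, 'az': -0.0, 'grip': -1}, {'dx': 0.071, 'dy': 0.002, 'dz': 0.076, 'ax': 0.0, 'ay': -0.0, 'az': 0.0, 'grip': -1}, {'dx': 0.07, 'dy': 0.002, 'dz': 0.075, 'ax': 0.0, 'ay': -0.0, 'az': 0.001, 'grip': -1}, {'dx': -0.047, 'dy': -0.0, 'dz': 0.071, 'ax': 0.0, 'ay': -0.0, 'az': -0.0, 'grip': -1}, {'dx': -0.047, 'dy': -0.0, 'dz': 0.07, 'ax': 0.0, 'ay': -0.0, 'az': -0.0, 'grip': -1}, {'dx': -0.047, 'dy': -0.0, 'dz': 0.071, 'ax': 0.0, 'ay': -0.0, 'az': -0.0, 'grip': -1}]
top 0.73 [271.3, 165.7] [245.56890417 189.44139192]
side 0.94 [269.8, 174.9] [236.11006557 172.53092565]
```

View pics/ajar_top.png

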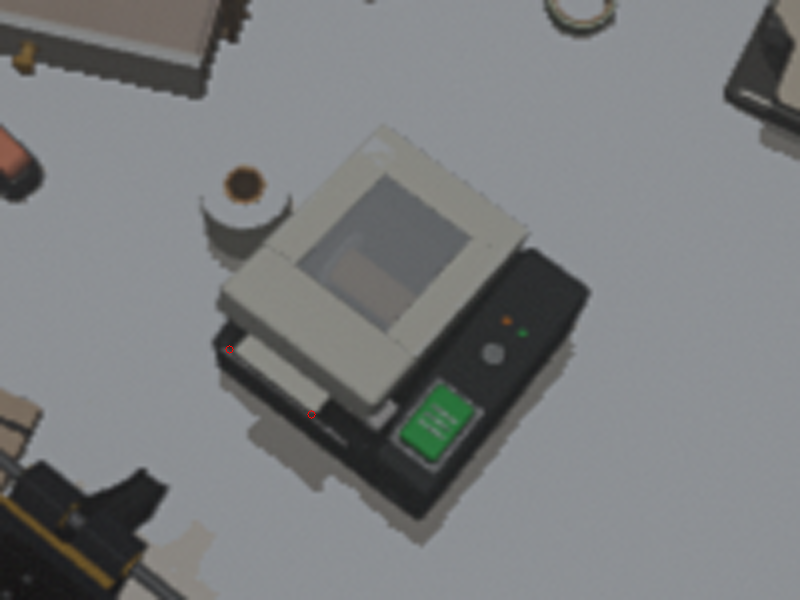

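View pics/ajar_side.png

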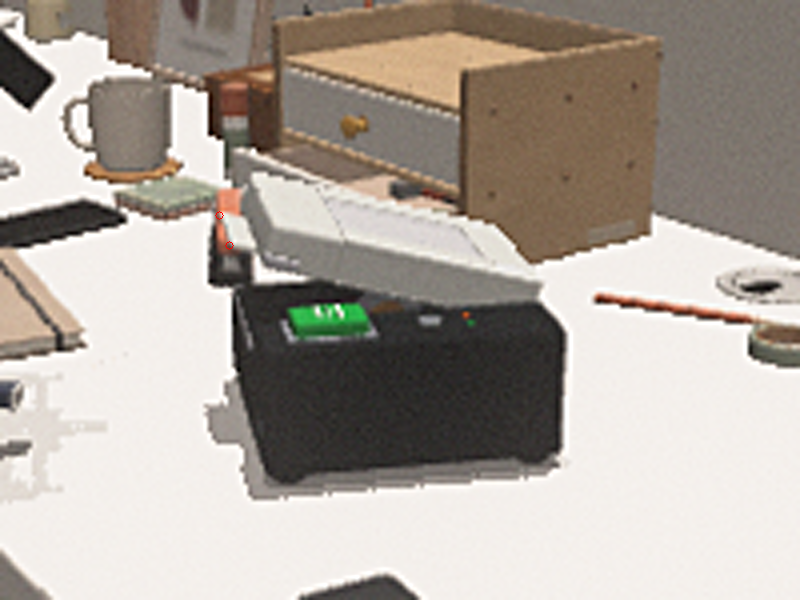

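The lid is ajar, with the lip edge about where predicted in both views (about 3 mm rearward of it, near x_p=-0.09). The printer has not moved. Next I bring the tips under the lip.

```bash
cat > lift.py <<'E'
from plan import *
def tcp(th,s=.165,y=.026): return w((.078-s*np.cos(th)-.0067,y,.066+s*np.sin(th)-.0067))
E
python3 - <<'E'
from lift import *
rows([(w((-.155,.026,.10)),rot(45)),(tcp(.2),rot(45))],[5,5])
E
```

```text
[{'dx': 0.051, 'dy': 0.0, 'dz': 0.101, 'ax': 0.0, 'ay': 0.0, 'az': -0.0, 'grip': -1}, {'dx': 0.05, 'dy': 0.001, 'dz': 0.1, 'ax': 0.0, 'ay': 0.001, 'az': -0.0, 'grip': -1}, {'dx': 0.051, 'dy': 0.0, 'dz': 0.101, 'ax': 0.0, 'ay': -0.0, 'az': -0.0, 'grip': -1}, {'dx': 0.05, 'dy': 0.001, 'dz': 0.101, 'ax': 0.0, 'ay': 0.0, 'az': -0.0, 'grip': -1}, {'dx': 0.051, 'dy': -0.0, 'dz': 0.101, 'ax': 0.0, 'ay': 0.001, 'az': -0.0, 'grip': -1}, {'dx': -0.04, 'dy': -0.0, 'dz': 0.051, 'ax': 0.0, 'ay': -0.0, 'az': -0.0, 'grip': -1}, {'dx': -0.04, 'dy': -0.0, 'dz': 0.051, 'ax': 0.0, 'ay': -0.0, 'az': -0.0, 'grip': -1}, {'dx': -0.041, 'dy': -0.0, 'dz': 0.052, 'ax': 0.0, 'ay': -0.0, 'az': -0.0, 'grip': -1}, {'dx': -0.04, 'dy': -0.0, 'dz': 0.051, 'ax': 0.0, 'ay': -0.0, 'az': -0.0, 'grip': -1}, {'dx': -0.04, 'dy': -0.0, 'dz': 0.051, 'ax': 0.0, 'ay': -0.0, 'az': -0.0, 'grip': -1}]
```

>>> step_arm([
  {"dx": 0.05,"dy": 0,"dz": 0.1,"ax": 0,"ay": 0,"az": 0,"grip": -1},
  {"dx": 0.05,"dy": 0,"dz": 0.1,"ax": 0,"ay": 0,"az": 0,"grip": -1},
  {"dx": 0.05,"dy": 0,"dz": 0.1,"ax": 0,"ay": 0,"az": 0,"grip": -1},
  {"dx": 0.05,"dy": 0,"dz": 0.1,"ax": 0,"ay": 0,"az": 0,"grip": -1},
  {"dx": 0.05,"dy": 0,"dz": 0.1,"ax": 0,"ay": 0,"az": 0,"grip": -1},
  {"dx": 0,"dy": 0,"dz": 0,"ax": 0,"ay": 0,"az": 0,"grip": -1},
  {"dx": 0,"dy": 0,"dz": 0,"ax": 0,"ay": 0,"az": 0,"grip": -1},
])

```text
t: 8.72
tool_pos: [0.4509, 0.1225, 0.1012]
eef_rot: [0.377, 0.2, 0.901, -0.083]
force: [0.9, -0.5, 0.7]
grip_width: 0.0007
grip_force: 0.0
```

```bash
python3 - <<'E'
from lift import *
st=arm.get_state(); p,R=now(); print(st["t"],loc(p),st["q"],st["force"],"tilt",np.degrees((rot(0).inv()*R).as_rotvec()))
rows([(tcp(.2),rot(45))],[6])
E
```

```text
8.725 [-0.15482636  0.02547981  0.10117721] [ 0.52954021 -0.23346481  2.44567081 -1.06991801  0.73082835  0.16036036] [ 0.86224756 -0.49883487  0.68685353] tilt [-5.77091185e-02 -4.53843160e+01 -1.65064197e-02]
[{'dx': -0.032, 'dy': 0.0, 'dz': 0.044, 'ax': 0.0, 'ay': 0.0, 'az': -0.0, 'grip': -1}, {'dx': -0.033, 'dy': 0.001, 'dz': 0.043, 'ax': 0.0, 'ay': 0.001, 'az': -0.0, 'grip': -1}, {'dx': -0.032, 'dy': 0.0, 'dz': 0.044, 'ax': 0.0, 'ay': 0.0, 'az': -0.0, 'grip': -1}, {'dx': -0.032, 'dy': 0.001, 'dz': 0.043, 'ax': 0.0, 'ay': 0.0, 'az': -0.0, 'grip': -1}, {'dx': -0.033, 'dy': -0.0, 'dz': 0.043, 'ax': 0.0, 'ay': 0.001, 'az': -0.0, 'grip': -1}, {'dx': -0.033, 'dy': 0.0, 'dz': 0.044, 'ax': 0.0, 'ay': 0.0, 'az': -0.0, 'grip': -1}]
```

>>> step_arm([
  {"dx": -0.033,"dy": 0,"dz": 0.044,"ax": 0,"ay": 0,"az": 0,"grip": -1},
  {"dx": -0.033,"dy": 0,"dz": 0.044,"ax": 0,"ay": 0,"az": 0,"grip": -1},
  {"dx": -0.033,"dy": 0,"dz": 0.044,"ax": 0,"ay": 0,"az": 0,"grip": -1},
  {"dx": -0.033,"dy": 0,"dz": 0.044,"ax": 0,"ay": 0,"az": 0,"grip": -1},
  {"dx": -0.033,"dy": 0,"dz": 0.044,"ax": 0,"ay": 0,"az": 0,"grip": -1},
  {"dx": -0.033,"dy": 0,"dz": 0.044,"ax": 0,"ay": 0,"az": 0,"grip": -1},
  {"dx": 0,"dy": 0,"dz": 0,"ax": 0,"ay": 0,"az": 0,"grip": -1},
])

```text
t: 9.6
tool_pos: [0.5099, 0.0946, 0.0911]
eef_rot: [0.376, 0.2, 0.901, -0.084]
force: [-0.3, 0.4, -0.0]
grip_width: 0.0005
grip_force: 0.0
```

```bash
python3 - <<'E'
from lift import *
st=arm.get_state(); p,R=now(); print(st["t"],loc(p),st["q"],st["force"],"tilt",np.degrees((rot(0).inv()*R).as_rotvec()))
for n in("top","side"):
    q=eyes.read_camera(n)
    o=proj(q,w((-.09,0,.1))).astype(int)
    im=cv2.resize(q["frame"][o[1]-50:o[1]+50,o[0]-65:o[0]+65],None,fx=4,fy=4,interpolation=cv2.INTER_CUBIC)[:,:,::-1]
    if n=="top": a=im
cv2.imwrite("pics/under.png",np.vstack([a[:300],im[:300]]))
th=np.linspace(.2,.7,13)[1:]
rows([(tcp(t),rot(45)) for t in th],[1]*12)
E
```

```text
9.6 [-0.08957825  0.02521599  0.09106148] [ 0.37362315 -0.11939555  2.37725895 -1.14742233  0.60082718  0.1358659 ] [-0.31242722  0.44064895 -0.04566923] tilt [-1.73395435e-02 -4.53518070e+01 -7.38156678e-02]
[{'dx': -0.033, 'dy': 0.004, 'dz': -0.023, 'ax': 0.0, 'ay': 0.002, 'az': 0.001, 'grip': -1}, {'dx': -0.03, 'dy': -0.0, 'dz': -0.017, 'ax': 0.0, 'ay': -0.0, 'az': -0.0, 'grip': -1}, {'dx': -0.03, 'dy': -0.0, 'dz': -0.016, 'ax': 0.0, 'ay': -0.0, 'az': -0.0, 'grip': -1}, {'dx': -0.031, 'dy': 0.0, 'dz': -0.014, 'ax': 0.0, 'ay': -0.0, 'az': -0.0, 'grip': -1}, {'dx': -0.032, 'dy': 0.0, 'dz': -0.014, 'ax': 0.0, 'ay': -0.0, 'az': -0.0, 'grip': -1}, {'dx': -0.032, 'dy': 0.0, 'dz': -0.012, 'ax': 0.0, 'ay': -0.0, 'az': -0.0, 'grip': -1}, {'dx': -0.033, 'dy': 0.0, 'dz': -0.01, 'ax': 0.0, 'ay': -0.0, 'az': -0.0, 'grip': -1}, {'dx': -0.033, 'dy': 0.0, 'dz': -0.01, 'ax': 0.0, 'ay': -0.0, 'az': -0.0, 'grip': -1}, {'dx': -0.034, 'dy': 0.0, 'dz': -0.008, 'ax': 0.0, 'ay': -0.0, 'az': -0.0, 'grip': -1}, {'dx': -0.033, 'dy': 0.0, 'dz': -0.006, 'ax': 0.0, 'ay': -0.0, 'az': -0.0, 'grip': -1}, {'dx': -0.034, 'dy': 0.0, 'dz': -0.005, 'ax': 0.0, 'ay': -0.0, 'az': -0.0, 'grip': -1}, {'dx': -0.035, 'dy': 0.0, 'dz': -0.004, 'ax': 0.0, 'ay': -0.0, 'az': -0.0, 'grip': -1}]
```

View pics/under.png

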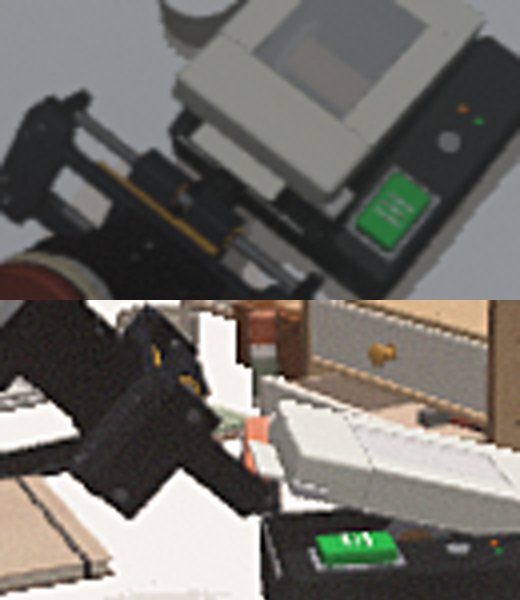

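The fingertips are under the middle of the lip in both views: about (225,190) in the top view, and about (265,495) below the lid edge in the side view. No contact force yet, so I start lifting.

>>> step_arm([
  {"dx": -0.032,"dy": 0,"dz": -0.02,"ax": 0,"ay": 0,"az": 0,"grip": -1},
  {"dx": -0.03,"dy": 0,"dz": -0.017,"ax": 0,"ay": 0,"az": 0,"grip": -1},
  {"dx": -0.03,"dy": 0,"dz": -0.016,"ax": 0,"ay": 0,"az": 0,"grip": -1},
  {"dx": -0.031,"dy": 0,"dz": -0.014,"ax": 0,"ay": 0,"az": 0,"grip": -1},
  {"dx": -0.032,"dy": 0,"dz": -0.014,"ax": 0,"ay": 0,"az": 0,"grip": -1},
  {"dx": -0.032,"dy": 0,"dz": -0.012,"ax": 0,"ay": 0,"az": 0,"grip": -1},
  {"dx": -0.033,"dy": 0,"dz": -0.01,"ax": 0,"ay": 0,"az": 0,"grip": -1},
  {"dx": -0.033,"dy": 0,"dz": -0.01,"ax": 0,"ay": 0,"az": 0,"grip": -1},
])

```text
t: 10.7
tool_pos: [0.5272, 0.0868, 0.1434]
eef_rot: [0.376, 0.199, 0.901, -0.083]
force: [0.1, -0.3, -1.2]
grip_width: 0.0006
grip_force: 0.3
```

```bash
python3 - <<'E'
from lift import *
st=arm.get_state(); p,R=now(); l=loc(p)+[.0067,0,.0067]; th=np.arctan2(l[2]-.066,.078-l[0])
print(st["t"],l,"th",th,"s",np.hypot(l[2]-.066,.078-l[0]),st["q"],st["force"],"tilt",np.degrees((rot(0).inv()*R).as_rotvec()))
q=eyes.read_camera("side"); b=boxes_of(q,"lid_lip"); print([(x["p"],x["centre"]) for x in b[:2]])
for n in(12,):
    rows([(tcp(t),rot(45)) for t in np.linspace(th,1.1,13)[1:]],[1]*12)
E
```

```text
10.7 [-0.06389653  0.02550632  0.15013682] th 0.5352157538376497 s 0.16496554442646563 [ 0.33469648 -0.22018261  2.33552463 -0.97416456  0.64210177 -0.10525367] [ 0.07764423 -0.26905871 -1.16105   ] tilt [ -0.04610701 -45.35788965  -0.12726798]
[(0.72, [277.9, 164.5])]
[{'dx': -0.034, 'dy': 0.001, 'dz': -0.008, 'ax': 0.001, 'ay': 0.002, 'az': 0.0, 'grip': -1}, {'dx': -0.038, 'dy': -0.0, 'dz': -0.007, 'ax': -0.0, 'ay': 0.0, 'az': 0.0, 'grip': -1}, {'dx': -0.038, 'dy': -0.0, 'dz': -0.005, 'ax': -0.0, 'ay': 0.0, 'az': 0.0, 'grip': -1}, {'dx': -0.039, 'dy': -0.0, 'dz': -0.003, 'ax': -0.0, 'ay': 0.0, 'az': 0.0, 'grip': -1}, {'dx': -0.039, 'dy': -0.0, 'dz': -0.001, 'ax': -0.0, 'ay': 0.0, 'az': 0.0, 'grip': -1}, {'dx': -0.039, 'dy': -0.0, 'dz': -0.0, 'ax': -0.0, 'ay': 0.0, 'az': 0.0, 'grip': -1}, {'dx': -0.038, 'dy': -0.0, 'dz': 0.002, 'ax': -0.0, 'ay': 0.0, 'az': 0.0, 'grip': -1}, {'dx': -0.039, 'dy': -0.0, 'dz': 0.004, 'ax': -0.0, 'ay': 0.0, 'az': 0.0, 'grip': -1}, {'dx': -0.038, 'dy': -0.0, 'dz': 0.006, 'ax': -0.0, 'ay': 0.0, 'az': 0.0, 'grip': -1}, {'dx': -0.038, 'dy': -0.0, 'dz': 0.008, 'ax': -0.0, 'ay': 0.0, 'az': 0.0, 'grip': -1}, {'dx': -0.038, 'dy': -0.0, 'dz': 0.009, 'ax': -0.0, 'ay': 0.0, 'az': 0.0, 'grip': -1}, {'dx': -0.037, 'dy': -0.0, 'dz': 0.011, 'ax': -0.0, 'ay': 0.0, 'az': 0.0, 'grip': -1}]
```

Contact is made at about 1.2 N and the lid is lifting; the joints are moving away from their limits. I continue.

>>> step_arm([
  {"dx": -0.034,"dy": 0,"dz": -0.008,"ax": 0,"ay": 0,"az": 0,"grip": -1},
  {"dx": -0.038,"dy": 0,"dz": -0.007,"ax": 0,"ay": 0,"az": 0,"grip": -1},
  {"dx": -0.038,"dy": 0,"dz": -0.005,"ax": 0,"ay": 0,"az": 0,"grip": -1},
  {"dx": -0.039,"dy": 0,"dz": -0.003,"ax": 0,"ay": 0,"az": 0,"grip": -1},
  {"dx": -0.039,"dy": 0,"dz": -0.001,"ax": 0,"ay": 0,"az": 0,"grip": -1},
  {"dx": -0.039,"dy": 0,"dz": 0,"ax": 0,"ay": 0,"az": 0,"grip": -1},
  {"dx": -0.038,"dy": 0,"dz": 0.002,"ax": 0,"ay": 0,"az": 0,"grip": -1},
  {"dx": -0.039,"dy": 0,"dz": 0.004,"ax": 0,"ay": 0,"az": 0,"grip": -1},
  {"dx": -0.038,"dy": 0,"dz": 0.006,"ax": 0,"ay": 0,"az": 0,"grip": -1},
  {"dx": -0.038,"dy": 0,"dz": 0.008,"ax": 0,"ay": 0,"az": 0,"grip": -1},
  {"dx": -0.038,"dy": 0,"dz": 0.009,"ax": 0,"ay": 0,"az": 0,"grip": -1},
  {"dx": -0.037,"dy": 0,"dz": 0.011,"ax": 0,"ay": 0,"az": 0,"grip": -1},
])

```text
t: 12.3
tool_pos: [0.5875, 0.0589, 0.2059]
eef_rot: [0.377, 0.199, 0.901, -0.083]
force: [-0.6, 0.5, 0.4]
grip_width: 0.0003
grip_force: 0.2
```

```bash
python3 - <<'E'
from lift import *
st=arm.get_state(); p,R=now(); l=loc(p)+[.0067,0,.0067]; th=np.arctan2(l[2]-.066,.078-l[0])
print(st["t"],l,"th",th,"s",np.hypot(l[2]-.066,.078-l[0]),st["q"],st["force"],"tilt",np.degrees((rot(0).inv()*R).as_rotvec()))
q=eyes.read_camera("side"); cv2.imwrite("pics/mid.png",cv2.resize(q["frame"][90:250,160:360],None,fx=3,fy=3)[:,:,::-1])
for e in(1.4,1.7): a=th if e==1.4 else 1.4; r=rows([(tcp(t),rot(45)) for t in np.linspace(a,e,11)[1:]],[1]*10,*((None,None) if e==1.4 else r))
E
```

```text
12.3 [0.0025702  0.02574306 0.21257006] th 1.0955109059833652 s 0.16484064023462897 [ 0.21804581 -0.21729441  2.19814595 -0.80119665  0.64630989 -0.38815937] [-0.61157433  0.45043547  0.36405258] tilt [ -0.05621651 -45.36528555  -0.12953597]
[{'dx': -0.018, 'dy': 0.0, 'dz': 0.008, 'ax': 0.001, 'ay': 0.002, 'az': 0.0, 'grip': -1}, {'dx': -0.024, 'dy': 0.0, 'dz': 0.008, 'ax': -0.0, 'ay': 0.0, 'az': 0.0, 'grip': -1}, {'dx': -0.023, 'dy': 0.0, 'dz': 0.01, 'ax': -0.0, 'ay': 0.0, 'az': 0.0, 'grip': -1}, {'dx': -0.023, 'dy': 0.0, 'dz': 0.01, 'ax': -0.0, 'ay': 0.0, 'az': 0.0, 'grip': -1}, {'dx': -0.022, 'dy': 0.0, 'dz': 0.011, 'ax': -0.0, 'ay': 0.0, 'az': 0.0, 'grip': -1}, {'dx': -0.023, 'dy': 0.0, 'dz': 0.012, 'ax': -0.0, 'ay': 0.0, 'az': 0.0, 'grip': -1}, {'dx': -0.022, 'dy': 0.0, 'dz': 0.012, 'ax': -0.0, 'ay': 0.0, 'az': 0.0, 'grip': -1}, {'dx': -0.021, 'dy': 0.0, 'dz': 0.013, 'ax': -0.0, 'ay': 0.0, 'az': 0.0, 'grip': -1}, {'dx': -0.021, 'dy': 0.0, 'dz': 0.013, 'ax': -0.0, 'ay': 0.0, 'az': 0.0, 'grip': -1}, {'dx': -0.021, 'dy': 0.0, 'dz': 0.015, 'ax': -0.0, 'ay': 0.0, 'az': 0.0, 'grip': -
[... 162 characters left out ...]
'grip': -1}, {'dx': -0.019, 'dy': 0.0, 'dz': 0.016, 'ax': -0.0, 'ay': 0.0, 'az': 0.0, 'grip': -1}, {'dx': -0.018, 'dy': 0.0, 'dz': 0.016, 'ax': -0.0, 'ay': 0.0, 'az': 0.0, 'grip': -1}, {'dx': -0.018, 'dy': 0.0, 'dz': 0.017, 'ax': -0.0, 'ay': 0.0, 'az': 0.0, 'grip': -1}, {'dx': -0.018, 'dy': 0.0, 'dz': 0.018, 'ax': -0.0, 'ay': 0.0, 'az': 0.0, 'grip': -1}, {'dx': -0.017, 'dy': 0.0, 'dz': 0.018, 'ax': -0.0, 'ay': 0.0, 'az': 0.0, 'grip': -1}, {'dx': -0.016, 'dy': 0.0, 'dz': 0.018, 'ax': -0.0, 'ay': 0.0, 'az': 0.0, 'grip': -1}, {'dx': -0.016, 'dy': 0.0, 'dz': 0.019, 'ax': -0.0, 'ay': 0.0, 'az': 0.0, 'grip': -1}, {'dx': -0.016, 'dy': 0.0, 'dz': 0.019, 'ax': -0.0, 'ay': 0.0, 'az': 0.0, 'grip': -1}]
```

View pics/mid.png

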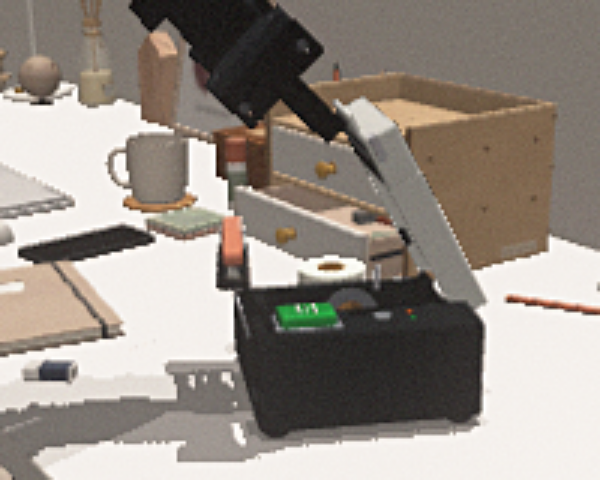

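The lid stands at about 63°, with the fingertips on its underside near the lip at about (345,130). The printer has not moved. I continue slowly through balance.

>>> step_arm([
  {"dx": -0.02,"dy": 0,"dz": 0.008,"ax": 0,"ay": 0,"az": 0,"grip": -1},
  {"dx": -0.024,"dy": 0,"dz": 0.008,"ax": 0,"ay": 0,"az": 0,"grip": -1},
  {"dx": -0.023,"dy": 0,"dz": 0.01,"ax": 0,"ay": 0,"az": 0,"grip": -1},
  {"dx": -0.023,"dy": 0,"dz": 0.01,"ax": 0,"ay": 0,"az": 0,"grip": -1},
  {"dx": -0.022,"dy": 0,"dz": 0.011,"ax": 0,"ay": 0,"az": 0,"grip": -1},
  {"dx": -0.022,"dy": 0,"dz": 0.012,"ax": 0,"ay": 0,"az": 0,"grip": -1},
  {"dx": -0.022,"dy": 0,"dz": 0.012,"ax": 0,"ay": 0,"az": 0,"grip": -1},
  {"dx": -0.021,"dy": 0,"dz": 0.013,"ax": 0,"ay": 0,"az": 0,"grip": -1},
  {"dx": -0.021,"dy": 0,"dz": 0.013,"ax": 0,"ay": 0,"az": 0,"grip": -1},
  {"dx": -0.021,"dy": 0,"dz": 0.014,"ax": 0,"ay": 0,"az": 0,"grip": -1},
])

```text
t: 13.6
tool_pos: [0.6296, 0.0393, 0.2212]
eef_rot: [0.376, 0.199, 0.901, -0.083]
force: [-0.6, 0.1, 0.0]
grip_width: 0.0005
grip_force: 0.0
```

>>> step_arm([
  {"dx": -0.02,"dy": 0,"dz": 0.014,"ax": 0,"ay": 0,"az": 0,"grip": -1},
  {"dx": -0.02,"dy": 0,"dz": 0.015,"ax": 0,"ay": 0,"az": 0,"grip": -1},
  {"dx": -0.019,"dy": 0,"dz": 0.016,"ax": 0,"ay": 0,"az": 0,"grip": -1},
  {"dx": -0.018,"dy": 0,"dz": 0.016,"ax": 0,"ay": 0,"az": 0,"grip": -1},
  {"dx": -0.018,"dy": 0,"dz": 0.017,"ax": 0,"ay": 0,"az": 0,"grip": -1},
  {"dx": -0.018,"dy": 0,"dz": 0.018,"ax": 0,"ay": 0,"az": 0,"grip": -1},
  {"dx": -0.017,"dy": 0,"dz": 0.018,"ax": 0,"ay": 0,"az": 0,"grip": -1},
  {"dx": -0.016,"dy": 0,"dz": 0.018,"ax": 0,"ay": 0,"az": 0,"grip": -1},
  {"dx": -0.016,"dy": 0,"dz": 0.019,"ax": 0,"ay": 0,"az": 0,"grip": -1},
  {"dx": -0.016,"dy": 0,"dz": 0.019,"ax": 0,"ay": 0,"az": 0,"grip": -1},
  {"dx": 0,"dy": 0,"dz": 0,"ax": 0,"ay": 0,"az": 0,"grip": -1},
  {"dx": 0,"dy": 0,"dz": 0,"ax": 0,"ay": 0,"az": 0,"grip": -1},
])

```text
t: 15.1
tool_pos: [0.6738, 0.0186, 0.2224]
eef_rot: [0.376, 0.199, 0.901, -0.083]
force: [-0.9, 0.3, 0.1]
grip_width: 0.0003
grip_force: 0.0
```

```bash
python3 - <<'E'
from lift import *
st=arm.get_state(); p,R=now(); l=loc(p)+[.0067,0,.0067]; th=np.arctan2(l[2]-.066,.078-l[0])
print(st["t"],l,"th",th,st["q"],st["force"])
q=eyes.read_camera("side"); cv2.imwrite("pics/over.png",cv2.resize(q["frame"][90:250,160:360],None,fx=3,fy=3)[:,:,::-1])
E
```

```text
15.1 [0.09778424 0.02587424 0.2291183 ] th 1.6914944324453904 [ 0.09364747 -0.05689464  2.02199735 -0.71575959  0.5791144  -0.55181381] [-0.93801132  0.28689728  0.08756359]
```

View pics/over.png

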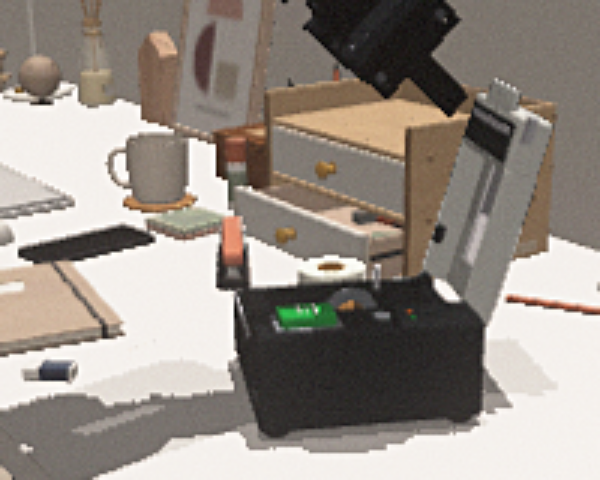

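The lid leans back on its stop, clear of the fingertips at about (455,110). I retreat along the tool axis, up and back.

>>> step_arm([
  {"dx": 0,"dy": 0,"dz": -0.1,"ax": 0,"ay": 0,"az": 0,"grip": -1},
  {"dx": 0,"dy": 0,"dz": -0.2,"ax": 0,"ay": 0,"az": 0,"grip": -1},
  {"dx": 0,"dy": 0,"dz": -0.2,"ax": 0,"ay": 0,"az": 0,"grip": -1},
  {"dx": 0,"dy": 0,"dz": -0.15,"ax": 0,"ay": 0,"az": 0,"grip": -1},
  {"dx": 0,"dy": 0,"dz": 0,"ax": 0,"ay": 0,"az": 0,"grip": -1},
  {"dx": 0,"dy": 0,"dz": 0,"ax": 0,"ay": 0,"az": 0,"grip": -1},
  {"dx": 0,"dy": 0,"dz": 0,"ax": 0,"ay": 0,"az": 0,"grip": -1},
  {"dx": 0,"dy": 0,"dz": 0,"ax": 0,"ay": 0,"az": 0,"grip": -1},
])

```text
t: 16.15
tool_pos: [0.59, 0.0572, 0.3125]
eef_rot: [0.376, 0.199, 0.901, -0.084]
force: [0.0, -0.1, -0.4]
grip_width: 0.0003
grip_force: 0.0
```

```bash
python3 - <<'E'
from h import *
q=eyes.read_camera("side"); cv2.imwrite("pics/end.png",q["frame"][:,:,::-1]); st=arm.get_state(); print(st["t"],st["tool_pos"],st["qvel"],st["force"])
E
```

```text
16.2 [0.58999333 0.0572046  0.3127679 ] [ 0.00369315 -0.00602032 -0.00338047 -0.00032898  0.00305032  0.00094552] [-0.06239168  0.07749081 -0.06530559]
```

View pics/end.png

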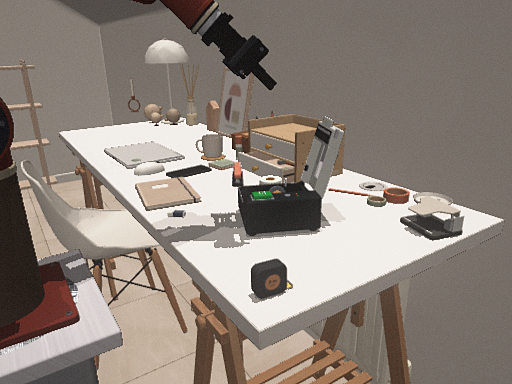

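The lid stays open at about (322,155), the arm is clear, and nothing else has moved. I hand the job in.

```bash
python3 -c "
from rig import arm
print(arm.close_job())"
```

```text
the job is handed in; nothing more can be done
None
```

The printer is open: I pressed the release key, the lid sprang ajar, and I swung it gently past balance; it was lying back open by itself, with the arm clear, when I handed the job in at about 16 s.

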